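# Dose the rinse tank and draw the candlestick stem out through its hatch

### The arm

A 7-joint arm with a two-finger parallel gripper is mounted at the origin on the work surface. World frame = base frame: x ahead of the robot, y to its left, z up, the work surface at z = 0. Lengths are in m, angles in rad, forces in N, time in s.
With the tool pointing down it reaches from about 0.35 to 0.9 m from the base axis. Payload 8.1 kg.
Tool frame: the origin (TCP) lies on the centre line of the jaws, within the pads' length; the fingertips stand 14 mm ahead of it and the grasp point (between the pads) lies 5 mm behind it; z points along the fingers, y is the direction in which the jaws open and shut (so a half turn about z gives the same grasp; the last joint's range is limited). The gripper opens to 92 mm and grips with 3 to 60 N. Pads are 19 mm wide; open, the fingers measure 130 mm over their backs; the gripper's body (75 mm by 190 mm) begins 47 mm behind the grasp point.
Start: joints at [-1.335, 0.434, 0.025, 1.573, -0.012, 1.134, -0.075], TCP at [0.208, 0.589, 0.241] pointing down, gripper open.
Joint ranges: [-2.62, 2.62], [-0.44, 2.09], [-1.27, 1.32], [0.08, 2.57], [-1.32, 4.46], [0.12, 2], [-2.74, 2.74]. Speed limits (rad/s): [2.22, 2.22, 3.01, 3.01, 3.14, 3.14, 3.14].

### API

Orientations are given as a rotation vector (axis times angle).
In Python, from cell import observe, eyes, arm gives the robot as it stands.
- The arm moves only by the tool step_arm, never from a script. Its argument "series" is a list that holds one entry, the list of rows, each a list of 5 numbers: the finger opening in m, from 0 to 0.0918, then the shift along the world's x, y, z in m, then the turn about the world's z in degrees. In form: [[[hand, dx, dy, dz, spin], ...]]. A call has 1 to 20 rows; each row is the pose to reach, as a shift and turn from the pose measured when the call began; what a row does not reach only later rows make up. A row lasts 1/12 s, in which the tool goes at most 41.7 mm and 7.16 degrees, less where a joint would pass 70% of its speed; a pose out of reach is approached as far as the arm can. A call with a gripper value outside its range is refused whole. The fingers move at their own pace and stop on an object; "squeeze" is the grip in N (left out, the last holds). Time passes only in rows, so rows that repeat a pose let the fingers close. It gives the time, the measured TCP pose, the force and the opening at its end, in the units of the state.
- observe(): the state, without advancing time (a new reading comes with each control period).
- eyes.get_image(name): name is "scene" or "top" or "wrist"; returns (picture, depth): 384x512x3 uint8, red, green, blue; 384x512 float32, m along the optical axis (not along the pixel's ray), 0 where there is no reading.
- eyes.camera_params(name): a dict with "intrinsics" (3x3 intrinsics, pixels), "position" and "attitude" of the camera in the world. Camera axes: x right, y down, z forward; pixel columns grow to the right and rows downward; lengths in m; the calibration is good to about 2 mm. A picture is of the moment at which its call begins: read the wrist's pose just before it. camera_params takes no time and is no camera call; for the wrist camera it gives the pose at the moment of the call.
- arm.sign_off(): hands the job in, once; it reports no verdict.
The state is a dict: "clock": time; "joints": joint angles; "dq": joint speeds; "joint_efforts": joint torques, N m; "position": TCP position; "ee_rot": TCP orientation; "force": force on the tool from outside, world axes, zero at the start; "ft_torque": the same for the moment, N m; "width": opening from 0.0 (shut) to 1.0 (fully open).
Only numpy, scipy, OpenCV 4.12 (cv2) and the standard library are available. Lean on these libraries where they do the work, as an engineer would, in place of code of your own. Each camera call takes 0.05 s, during which the arm holds its last target.

### The job

First dose the silver-cleaning rinse tank: press the head of the pump bottle beside it all the way down and let it spring back up. Then grip the loose candlestick stem through the tank's open hatch and, since it is longer than the hatch, tilt it and draw it out diagonally past the cover. Finish while still holding it still in the gripper, both its ends at least 5 cm above the tank's cover; do not put it down, and leave the candlestick, candle cup and polish jar where they stand.

Things in the scene. Friction and masses are not known exactly. Their poses are not given: they have to be found in the camera images.
- tank: Fixed steel rinse tank, 190 (its x) by 340 (its y) by 70 mm high, walls 5, black floor 6 mm thick, dry. Origin: centre of its underside, on the work surface; z up. A fixed grey cover (top at z = 70, underside 66 mm) closes it from y = -15 mm to the +y end. The hatch is the open rest: y from -165 to -15, x from -90 to 90 mm. A black gutter on the cover lies under the pump's spout.
- hatch_edge (a point): Middle of the cover's straight edge that bounds the hatch, at the cover's top: (0, -15, 70) mm in the tank's frame; axes as the tank's.
- hatch_centre (a point): Centre of the hatch at cover height: (0, -90, 70) mm in the tank's frame; axes as the tank's.
- stem: Loose steel candlestick stem, 240 mm long, about 0.2 kg, level on the tank's floor, about half of it under the cover. Origin: mid-length, on its underside, 17 mm below its centre line; y along it to the covered end. 16 mm square shaft; a 34 mm square collar, 20 mm long, at each end; 25 mm beads at y = 6 to 12 and 90 to 96. Grip the bare shaft, y -100 to 0; centre of mass near y = -30 mm.
- stem_hatch_end (a point): Centre of the stem's end face that lies in the hatch: (0, -120, 17) mm in the stem's frame.
- stem_covered_end (a point): Centre of the stem's end face that lies under the cover: (0, 120, 17) mm in the stem's frame.
- pump_bottle: Fixed amber pump bottle, 68 mm diameter, standing on the work surface beside the covered part of the tank, on the tank's +x side. Origin: centre of its underside. With its black pump head it is 187 mm high; the spout points to the tank's -x side, over the cover, reaching 57 mm from the bottle's axis.
- pump_top (a point): Centre of the flat top of the black round pump head (32 mm diameter), on the bottle's axis, 187 mm above the work surface when up; it moves down with the head.
- pump (a joint): How far the pump head is pressed down, in m: 0 up, 0.012 fully down. A spring returns it: about 2 N to start it, about 6 N when fully down. It counts as all the way down from 0.009.
- candlestick: Bystander: loose steel candlestick, 110 mm square foot, 210 mm high, standing beyond the tank's covered (+y) end. Origin: centre of its underside.
- candle_cup: Bystander: loose small steel candle cup, 54 mm flange, 38 mm high, beyond the tank's hatch (-y) end. Origin: centre of its underside.
- polish_jar: Bystander: loose white jar with steel lid, 64 mm diameter, 55 mm high, beyond the tank's hatch (-y) end. Origin: centre of its underside.
Not all that is in view belongs to the job. What is shaped like the stem but orange is not meant. What is shaped like the pump_bottle but blue is not meant.

How it is judged:
By the outcome, as a careful person would: the job done as asked, in the order asked, and still so for the second after the job is handed in, while the arm keeps its last pose, push and grip.
It also fails if it takes over 48 s, if anything falls off the work surface, if the arm or the gripper's body presses on something with over 40 N, if the wrist force passes 120 N, or if a joint passes its speed limit or range.

## Working session

There is one attempt and no reset: what is moved stays moved. The work goes in short steps, Python scripts to look and compute and a tool call to move; the robot and the scene stay as the last step left them, time stands still between calls to the robot, and variables do not carry over. Pictures are saved under pics/ and viewed, and the job is handed in when it is done.

Besides the shell and the picture viewer there is one more tool, called after ">>>" as name(argument=value, ...), one argument or row to a line, values as JSON. step_arm: Moves the arm, as the interface text tells. Its arguments: {"type":"object","properties":{"series":{"type":"array"},"squeeze":{"type":"number"}},"required":["series"]}

```bash
ls; mkdir -p pics; python3 - <<'E'
from cell import observe, eyes, arm
import cv2,numpy as np
print(observe())
for n in ["scene","top","wrist"]:
    p=eyes.camera_params(n); print(n,p)
    im,d=eyes.get_image(n)
    cv2.imwrite(f"pics/{n}0.png",im[:,:,::-1]); np.save(f"pics/{n}0_d.npy",d)
    print(d.min(),d.max(),(d==0).mean())
E
```

```text
pics
{'clock': 0.0, 'joints': array([-1.33461576,  0.43525487,  0.02499717,  1.57410519, -0.01157994,
        1.13397198, -0.07507868]), 'dq': array([ 0.00165994,  0.0003368 , -0.00077274,  0.00118487,  0.00022113,
       -0.0003218 , -0.00034336]), 'joint_efforts': array([ 7.90008398e-04, -6.67839789e+01,  9.85062830e-01, -3.14463508e+01,
       -6.05870923e-02,  4.28708049e-02,  1.49078505e-04]), 'position': array([0.20762078, 0.58899222, 0.23992229]), 'ee_rot': array([-5.29693711e-01, -3.09651716e+00,  2.50051573e-03]), 'force': array([ 0.29094243,  0.62416097, -0.60242137]), 'ft_torque': array([ 0.00319566, -0.00250345,  0.00234425]), 'width': 1.0010114576296607}
scene {'intrinsics': array([[417.23579538,   0.        , 246.10172933],
       [  0.        , 417.23579538, 192.90060456],
       [  0.        ,   0.        ,   1.        ]]), 'position': array([ 1.06309996, -0.24911976,  1.08615566]), 'attitude': array([-2.28310903, -1.29408794,  0.36172621])}
0.0 3.0926056 0.0037078857421875
top {'intrinsics': array([[456.14338636,   0.        , 258.27597618],
       [  0.        , 456.14338636, 193.51706791],
       [  0.        ,   0.        ,   1.        ]]), 'position': array([0.42522247, 0.09519949, 1.23541574]), 'attitude': array([-2.16013021,  2.15534966, -0.1162304 ])}
0.0 2.1267955 0.00390625
wrist {'intrinsics': array([[332.74208724,   0.        , 257.81945048],
       [  0.        , 332.74208724, 193.25126745],
       [  0.        ,   0.        ,   1.        ]]), 'position': array([0.14218565, 0.61265166, 0.38538148]), 'attitude': array([2.38147337, 1.68434131, 0.22247978])}
0.0 0.44733208 0.0037790934244791665
```

View pics/scene0.png

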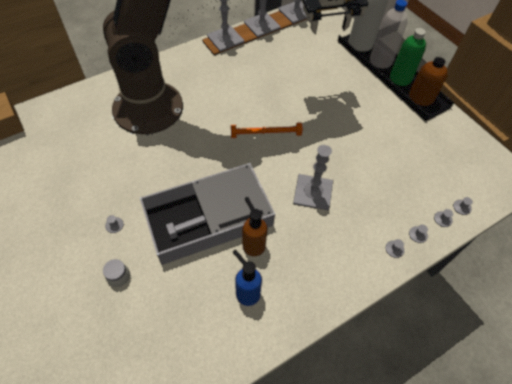

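View pics/top0.png

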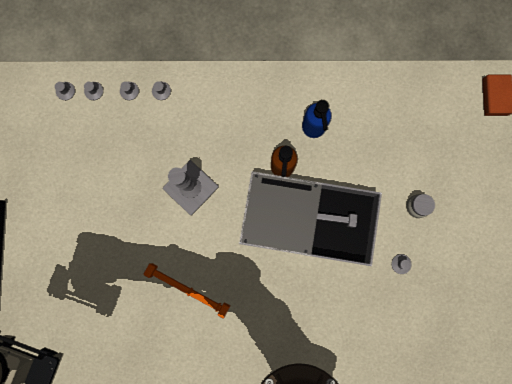

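View pics/wrist0.png

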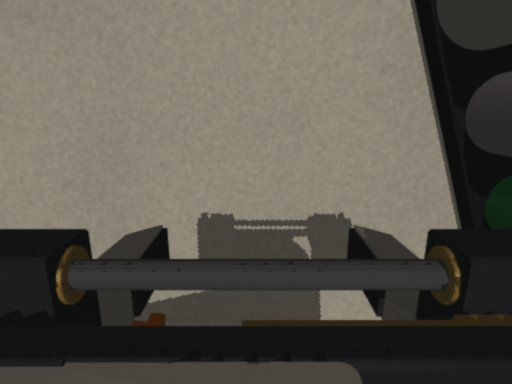

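The top view shows the tank around px (310,218) with its cover to the left and its hatch to the right. The stem's collar is at (353,220) and the amber pump head at (285,153). The blue pump at (320,108) and the orange stem at (187,290) are decoys. Next I'll measure positions.

```bash
cat > h.py <<'E'
import numpy as np,cv2
from scipy.spatial.transform import Rotation as R
def cloud(p,d):
    K=p['intrinsics'];v,u=np.mgrid[:d.shape[0],:d.shape[1]]
    c=np.stack([(u-K[0,2])/K[0,0]*d,(v-K[1,2])/K[1,1]*d,d],-1)
    return c@R.from_rotvec(p['attitude']).as_matrix().T+p['position']
def ray(p,u,v,z):
    K=p['intrinsics'];r=R.from_rotvec(p['attitude']).as_matrix()@np.array([(u-K[0,2])/K[0,0],(v-K[1,2])/K[1,1],1.])
    return p['position']+r*(z-p['position'][2])/r[2]
E
python3 - <<'E'
from cell import eyes
from h import *
for n in ["top","scene"]:
    p=eyes.camera_params(n); d=np.load(f"pics/{n}0_d.npy"); P=cloud(p,d); im=cv2.imread(f"pics/{n}0.png")
    print(n,"table z",np.median(P[...,2][(d>0)&(abs(P[...,2])<.03)]))
    # cover
    reg=(P[...,0]>.2)&(P[...,0]<.65)&(P[...,1]>-.3)&(P[...,1]<.25)
    def near(m): 
        k,l,s,c=cv2.connectedComponentsWithStats(m.astype(np.uint8)); i=1+np.argmax(s[1:,4]); return l==i
    rim=near(reg&(abs(P[...,2]-.07)<.008)&(d>0))
    q=P[rim]; print("rim n",len(q),"z",np.median(q[:,2]))
    rect=cv2.minAreaRect((q[:,:2]*1000).astype(np.float32)); print("rim rect",rect, cv2.boxPoints(rect).round(1).tolist())
    # pump heads
    m=reg&(P[...,2]>.175)&(P[...,2]<.2); k,l,s,c=cv2.connectedComponentsWithStats(m.astype(np.uint8))
    for i in range(1,k):
        if s[i,4]>15: print("head",s[i],c[i],P[l==i].mean(0),P[l==i].min(0),P[l==i].max(0))
    hsv=cv2.cvtColor(im,cv2.COLOR_BGR2HSV)
    ins=reg&(P[...,2]>.012)&(P[...,2]<.05)&(d>0)
    k,l,s,c=cv2.connectedComponentsWithStats(ins.astype(np.uint8))
    for i in range(1,k):
        if s[i,4]>60: print("low",s[i],c[i].round(1),P[l==i].mean(0).round(4),P[l==i].min(0).round(3),P[l==i].max(0).round(3))
    big=cv2.resize(im[130:290,130:450] if n=="top" else im[150:310,90:330],None,fx=2.4 if n=="top" else 3,fy=2.4 if n=="top" else 3,interpolation=cv2.INTER_CUBIC)
    cv2.imwrite(f"pics/{n}_crop.png",cv2.convertScaleAbs(big,alpha=1.6,beta=20))
E
```

```text
top table z -7.50297353806495e-05
rim n 5786 z 0.06977950930977206
rim rect ((499.0115966796875, -28.890411376953125), (340.51580810546875, 190.48171997070312), 80.58316802978516) [[377.20001220703125, -181.3000030517578], [565.0999755859375, -212.39999389648438], [620.7999877929688, 123.5], [432.8999938964844, 154.6999969482422]]
head [279 150  14  27 181] [285.0718232  160.14364641] [0.62617696 0.04173035 0.18521379] [0.5893651  0.02512164 0.17826596] [0.64982868 0.05573928 0.19035011]
low [322 186  56  78 351] [363.2 216.5] [ 0.5053 -0.1713  0.0315] [ 0.384 -0.206  0.012] [ 0.585 -0.062  0.05 ]
low [407 199   8  14  73] [410.  205.4] [ 0.5349 -0.2963  0.0291] [ 0.518 -0.3    0.013] [ 0.553 -0.291  0.05 ]
low [317 213  41  15 319] [339.6 218.6] [ 0.4991 -0.1087  0.0329] [ 0.478 -0.155  0.012] [ 0.514 -0.049  0.044]
low [398 260  13  10 102] [404.2 264.2] [ 0.381  -0.2743  0.0339] [ 0.369 -0.289  0.013] [ 0.392 -0.263  0.043]
low [203 296  27  22 252] [216.8 306.3] [0.2713 0.2123 0.0275] [0.244 0.18  0.014] [0.297 0.249 0.039]
scene table z 0.0011276773403358087
rim n 3979 z 0.07068
[... 274 characters left out ...]
45 196  17  23 138] [252.12318841 207.65217391] [0.62661324 0.04138124 0.18588863] [0.58932264 0.0240395  0.17740649] [0.64998448 0.05523953 0.19238331]
low [231 124  23  13 170] [239.7 130.1] [0.2745 0.2129 0.0261] [0.244 0.182 0.012] [0.299 0.25  0.039]
low [144 186  52  23 372] [168.8 197. ] [ 0.3943 -0.1016  0.0312] [ 0.381 -0.178  0.012] [ 0.409 -0.022  0.05 ]
low [107 215  12  12  95] [112.1 220.1] [ 0.3831 -0.2745  0.0329] [ 0.366 -0.287  0.012] [ 0.394 -0.262  0.044]
low [167 215  40  23 331] [184.2 225.4] [ 0.5028 -0.1049  0.0314] [ 0.478 -0.153  0.012] [ 0.516 -0.04   0.047]
low [159 229  84  34 510] [200.3 245.9] [ 0.5829 -0.0949  0.0314] [ 0.562 -0.21   0.012] [0.604 0.027 0.05 ]
```

```bash
ls pics
```

```text
scene0.png
scene0_d.npy
scene_crop.png
top0.png
top0_d.npy
top_crop.png
wrist0.png
wrist0_d.npy
```

View pics/top_crop.png

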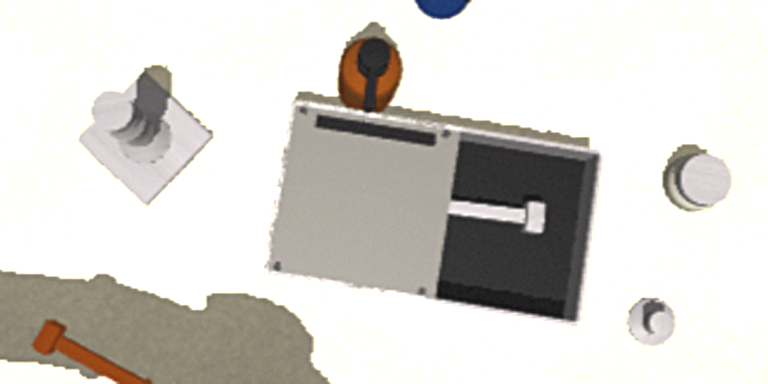

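View pics/scene_crop.png

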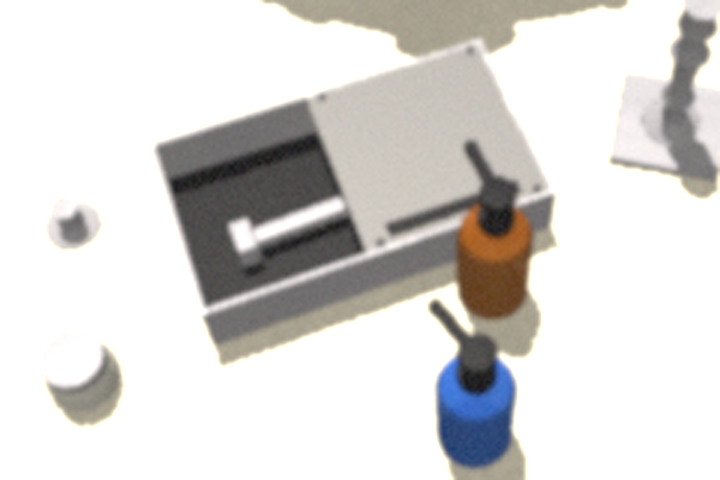

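```bash
python3 - <<'E'
from cell import eyes,observe
from h import *
t=np.array([.4988,-.0281]);ya=np.array([.1636,.9865]);xa=np.array([.9865,-.1636])
for n in ["top","scene"]:
    p=eyes.camera_params(n); d=np.load(f"pics/{n}0_d.npy"); P=cloud(p,d)
    q=P[...,:2]-t; T=np.stack([q@xa,q@ya,P[...,2]],-1)*1000
    col=(T[...,1]>-155)&(T[...,1]<-20)&(abs(T[...,0])<70)
    m=col&(T[...,2]>36)&(T[...,2]<44)
    print(n,"collar top",m.sum(),np.median(T[m],0).round(1),T[m].min(0).round(1),T[m].max(0).round(1), cv2.minAreaRect(T[m][:,:2].astype(np.float32)))
    m=col&(T[...,2]>28)&(T[...,2]<34)
    for a in range(-120,-15,15):
        mm=m&(T[...,1]>=a)&(T[...,1]<a+15)
        if mm.sum()>2: print("shaft",a,mm.sum(),np.median(T[mm],0).round(1),T[mm][:,0].min().round(1),T[mm][:,0].max().round(1))
    fl=col&(T[...,2]<12); print("floor",np.median(T[fl][:,2]))
    # pump head: disc
    m=(T[...,2]>183)&(T[...,2]<193)&(T[...,0]<180)
    print("head top",m.sum(),np.median(P[m],0),P[m].min(0),P[m].max(0)); np.set_printoptions(suppress=True)
    body=(T[...,2]>10)&(T[...,2]<120)&(T[...,0]>98)&(T[...,0]<190)&(T[...,1]>0)&(T[...,1]<150)
    b=P[body]; A=np.c_[2*b[:,:2],np.ones(len(b))]
    print("body n",len(b),b.min(0),b.max(0))
    low=b[(b[:,2]>.02)&(b[:,2]<.1)]
    if len(low)>20:
        A=np.c_[2*low[:,:2],np.ones(len(low))]; s=np.linalg.lstsq(A,(low[:,:2]**2).sum(1),rcond=None)[0]; print("circle",s[:2],np.sqrt(s[2]+s[0]**2+s[1]**2))
print(R.from_rotvec(observe()['ee_rot']).as_matrix().round(3))
E
```

```text
top collar top 86 [  15.9 -112.1   39.5] [  -1.6 -123.1   36.5] [ 32.3 -55.8  43.6] ((11.002479553222656, -90.0909652709961), (31.614227294921875, 65.6369400024414), 10.152904510498047)
shaft -105 33 [ 14.8 -99.   30.5] 0.5 27.3
shaft -90 31 [ 13.5 -82.4  31.1] 6.3 22.0
shaft -75 31 [ 13.5 -68.2  30.2] 5.7 21.1
shaft -60 30 [ 12.9 -52.   31.2] 5.1 20.6
shaft -45 25 [ 11.9 -38.6  31.1] 4.8 20.0
shaft -30 16 [ 11.3 -25.3  30. ] 5.3 20.0
floor 5.8263056880181185
head top 202 [0.64018263 0.04196933 0.18620788] [0.56977481 0.02543857 0.18301326] [0.65971524 0.29136317 0.1927856 ]
body n 270 [0.61237803 0.00752998 0.01062654] [0.67778187 0.07308049 0.11997268]
circle [0.64581893 0.03975992] 0.03339302732268029
scene collar top 75 [  16.6 -112.8   40.8] [  -2.9 -122.4   36. ] [  32.8 -102.3   43.9] ((15.245179176330566, -112.21326446533203), (35.59864807128906, 19.5528621673584), 2.525940179824829)
shaft -120 5 [  31.2 -112.8   30. ] 30.5 31.5
shaft -105 21 [ 15.7 -96.   31.1] 6.4 30.7
shaft -90 23 [ 15.2 -82.7  31.7] 6.6 21.7
shaft -75 24 [ 13.6 -67.   31.5] 5.6 22.0
shaft -60 20 [ 13.4 -51.8  31.1] 3.9 21.4
shaft -45 23 [ 12.9 -37.3  31.4] 3.7 20.3
shaft -30 18 [ 12.5 -24.9  30.9] 3.1 18.9
floor 6.757515928992985
head top 523 [0.33757468 0.05242813 0.18729565] [-0.16243888 -0.07582726  0.18307198] [0.66246608 0.88949341 0.19295966]
body n 502 [0.61711119 0.00604553 0.01024451] [0.6806708  0.07241945 0.11991735]
circle [0.64597083 0.04034909] 0.03316861636197493
[[-0.943  0.332 -0.   ]
 [ 0.332  0.943 -0.001]
 [-0.    -0.001 -1.   ]]
```

Measurements that agree in both views:

| Item | Result | Check |
|---|---|---|
| Tank | centre (0.499, -0.028), yaw -9.4° | 340×190 mm, top at 70 mm, as given |
| Pump axis | (0.646, 0.040) | fitted radius 33.3 mm against 34 mm given |
| Stem | hatch end at tank (15, -122); its y axis is -6.8° from world y | shaft top 31 mm, collar top 40 mm, as given |

First I'll lift and travel to above the pump with the gripper closed.

>>> step_arm(
  series=[
    [[0.0, 0, 0, 0.04, 0], [0.0, 0, 0, 0.08, 0], [0.0, 0.438, -0.549, 0.08, -77.4], [0.0, 0.438, -0.549, 0.08, -77.4], [0.0, 0.438, -0.549, 0.08, -77.4], [0.0, 0.438, -0.549, 0.08, -77.4], [0.0, 0.438, -0.549, 0.08, -77.4], [0.0, 0.438, -0.549, 0.08, -77.4], [0.0, 0.438, -0.549, 0.08, -77.4], [0.0, 0.438, -0.549, 0.08, -77.4], [0.0, 0.438, -0.549, 0.08, -77.4], [0.0, 0.438, -0.549, 0.08, -77.4], [0.0, 0.438, -0.549, 0.08, -77.4], [0.0, 0.438, -0.549, 0.08, -77.4], [0.0, 0.438, -0.549, 0.08, -77.4], [0.0, 0.438, -0.549, 0.08, -77.4], [0.0, 0.438, -0.549, 0.08, -77.4], [0.0, 0.438, -0.549, 0.08, -77.4], [0.0, 0.438, -0.549, 0.08, -77.4], [0.0, 0.438, -0.549, 0.08, -77.4]],
  ],
  squeeze=10,
)

```text
clock: 1.82
position: [0.6482, 0.0314, 0.3195]
ee_rot: [2.356, 2.072, -0.006]
force: [-1.4, -1.0, -0.1]
width: 0.008
```

>>> step_arm(
  series=[
    [[0.0, -0.002, 0.0085, -0.03, 0], [0.0, -0.002, 0.0085, -0.06, 0], [0.0, -0.002, 0.0085, -0.09, 0], [0.0, -0.002, 0.0085, -0.105, 0], [0.0, -0.002, 0.0085, -0.109, 0], [0.0, -0.002, 0.0085, -0.109, 0]],
  ],
)

```text
clock: 2.32
position: [0.6454, 0.04, 0.2093]
ee_rot: [2.357, 2.073, -0.009]
force: [-0.1, 0.0, 0.2]
width: 0.005
```

```bash
python3 - <<'E'
from cell import eyes,observe
from h import *
o=observe(); print(o['position'],o['force'])
for n in ["scene","top"]:
    im,d=eyes.get_image(n)
    c=im[140:300,170:330] if n=="scene" else im[60:240,200:380]
    cv2.imwrite(f"pics/{n}1.png",cv2.convertScaleAbs(cv2.resize(c[:,:,::-1],None,fx=3,fy=3,interpolation=cv2.INTER_CUBIC),alpha=1.6,beta=20))
E
```

```text
[0.64539507 0.03999855 0.20931133] [-0.14108947  0.01344648  0.18619877]
```

View pics/scene1.png

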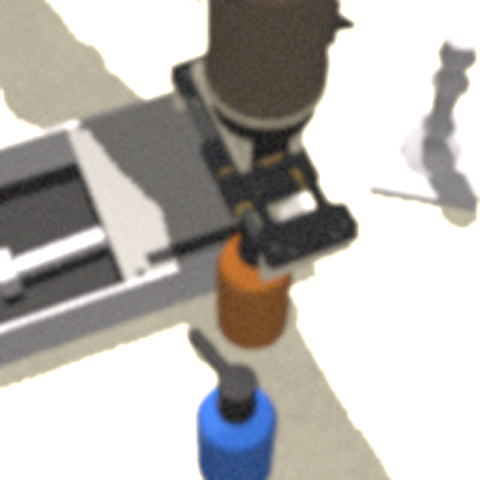

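The closed fingertips sit over the amber head at crop px ~(255,225). Pressing down in small steps.

>>> step_arm(
  series=[
    [[0.0, 0, 0, -0.006, 0], [0.0, 0, 0, -0.01, 0], [0.0, 0, 0, -0.014, 0], [0.0, 0, 0, -0.017, 0], [0.0, 0, 0, -0.019, 0], [0.0, 0, 0, -0.02, 0], [0.0, 0, 0, -0.02, 0], [0.0, 0, 0, -0.02, 0]],
  ],
)

```text
clock: 3.08
position: [0.6474, 0.0398, 0.1922]
ee_rot: [2.355, 2.071, -0.002]
force: [2.4, -0.3, 5.3]
width: 0.007
```

>>> step_arm(
  series=[
    [[0.0, -0.001, 0, -0.004, 0], [0.0, -0.001, 0, -0.006, 0], [0.0, -0.001, 0, -0.007, 0], [0.0, -0.001, 0, -0.007, 0]],
  ],
)

```text
clock: 3.42
position: [0.6477, 0.0398, 0.1889]
ee_rot: [2.354, 2.07, 0.004]
force: [-5.7, 1.0, 29.6]
width: 0.006
```

The force jumped to 30 N at tip height 0.175, so the head is on its hard stop and fully down. Now I'll release it, move back up and over to the hatch, and open the fingers on the way. A look at the pump follows.

>>> step_arm(
  series=[
    [[0.0, -0.001, 0, 0.01, 0], [0.0, -0.001, 0, 0.025, 0], [0.0, -0.001, 0, 0.06, 0], [0.0, -0.001, 0, 0.09, 0], [0.05, -0.05, -0.03, 0.1, 0], [0.05, -0.09, -0.06, 0.1, 0], [0.05, -0.12, -0.09, 0.1, 0], [0.05, -0.148, -0.12, 0.1, 0], [0.05, -0.148, -0.142, 0.1, 0], [0.05, -0.148, -0.142, 0.1, 0], [0.05, -0.148, -0.142, 0.1, 0], [0.05, -0.148, -0.142, 0.1, 0]],
  ],
)

```text
clock: 4.42
position: [0.4994, -0.1018, 0.2887]
ee_rot: [2.355, 2.07, 0.004]
force: [-0.4, 1.6, 0.0]
width: 0.522
```

```bash
python3 - <<'E'
from cell import eyes,observe
from h import *
o=observe(); print(o['position'],o['force'],o['width'],o['joints'].round(2)); print("jaw ang",np.degrees(np.arctan2(*R.from_rotvec(o['ee_rot']).as_matrix()[[1,0],1])))
for n in ["scene","top"]:
    p=eyes.camera_params(n); im,d=eyes.get_image(n); P=cloud(p,d)
    m=(np.hypot(P[...,0]-.646,P[...,1]-.04)<.014)&(P[...,2]>.15)&(P[...,2]<.21); print(n,m.sum(),np.median(P[m],0) if m.sum() else 0)
p=eyes.camera_params("wrist");im,d=eyes.get_image("wrist"); cv2.imwrite("pics/wrist2.png",im[:,:,::-1])
np.save("pics/wrist2_d.npy",d)
P=cloud(p,d); print(p['position'])
t=np.array([.4988,-.0281]);ya=np.array([.1636,.9865]);xa=np.array([.9865,-.1636])
q=P[...,:2]-t; T=np.stack([q@xa,q@ya,P[...,2]],-1)*1000
col=(d>0)&(T[...,1]>-155)&(T[...,1]<-20)&(abs(T[...,0])<70)&(T[...,2]>28)&(T[...,2]<44)
print(col.sum())
for a in range(-130,-15,15):
    mm=col&(T[...,1]>=a)&(T[...,1]<a+15)
    if mm.sum()>2: print(a,mm.sum(),np.median(T[mm],0).round(1),T[mm].min(0).round(1),T[mm].max(0).round(1))
E
```

```text
[ 0.49936942 -0.1018379   0.28868319] [-0.44403961  1.59604168  0.04682943] 0.5216175552725197 [-0.4   0.21  0.6   1.82 -0.13  1.15  0.12]
jaw ang -7.382258759523007
scene 118 [0.64820511 0.03878401 0.18737435]
top 115 [0.64540643 0.03976446 0.18688259]
[ 0.50866991 -0.03076649  0.43367572]
1366
-130 133 [  14.7 -117.9   41.3] [  -1.4 -121.4   37.9] [  32.  -115.    43.3]
-115 348 [  14.9 -106.9   40.8] [  -2.  -115.    28.2] [  31.9 -100.    43.5]
-100 141 [ 14.8 -92.5  32.4] [   7.4 -100.    29.7] [ 21.5 -85.6  34.1]
-85 158 [ 13.9 -77.2  32.4] [  5.7 -84.9  30.2] [ 21.9 -70.3  34.5]
-70 178 [ 13.  -62.4  32.3] [  5.2 -69.9  29.4] [ 21.5 -55.   34.1]
-55 169 [ 13.2 -47.7  32.4] [  4.8 -54.9  29.6] [ 20.9 -40.4  34.4]
-40 181 [ 12.6 -32.6  32.2] [  4.3 -39.9  29.7] [ 20.3 -25.3  34.5]
-25 58 [ 11.3 -22.3  32.2] [  4.1 -24.7  29.6] [ 19.7 -20.   34.3]
```

View pics/wrist2.png

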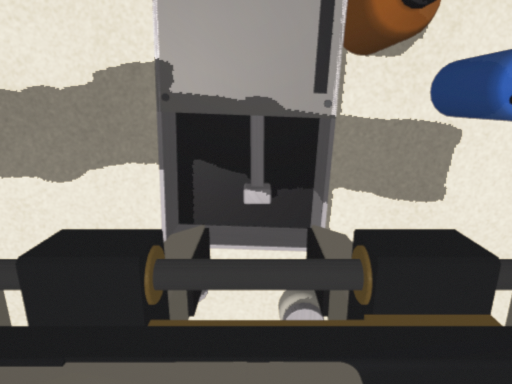

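The pump head is back up: its top reads 187 mm in both views. The wrist view shows the stem collar at px (257,193) and the shaft running up to the cover edge. Its axis is about -7.3° and the jaws are at -7.4°. Descending to the shaft at stem y ≈ -60.

>>> step_arm(
  series=[
    [[0.05, 0.002, 0.009, -0.038, 0], [0.05, 0.002, 0.009, -0.076, 0], [0.05, 0.002, 0.009, -0.114, 0], [0.05, 0.002, 0.009, -0.152, 0], [0.05, 0.002, 0.009, -0.19, 0], [0.05, 0.002, 0.009, -0.22, 0], [0.05, 0.002, 0.009, -0.243, 0], [0.05, 0.002, 0.009, -0.256, 0], [0.05, 0.002, 0.009, -0.262, 0], [0.05, 0.002, 0.009, -0.263, 0], [0.05, 0.002, 0.009, -0.263, 0]],
  ],
)

```text
clock: 5.48
position: [0.5025, -0.0915, 0.0255]
ee_rot: [2.352, 2.074, 0.003]
force: [0.6, 0.5, 0.5]
width: 0.544
```

>>> step_arm(
  series=[
    [[0.01, 0, 0, 0, 0], [0.01, 0, 0, 0, 0], [0.01, 0, 0, 0, 0], [0.01, 0, 0, 0, 0], [0.01, 0, 0, 0, 0], [0.01, 0, 0, 0, 0], [0.01, 0, 0, 0, 0]],
  ],
  squeeze=7,
)

```text
clock: 6.07
position: [0.5025, -0.0914, 0.0257]
ee_rot: [2.352, 2.074, 0.003]
force: [-0.4, 0.8, 4.6]
width: 0.175
```

The opening is 16 mm, which matches the shaft. Now a gentle first lift to see whether the stem pivots.

>>> step_arm(
  series=[
    [[0.01, 0, 0, 0.005, 0], [0.01, 0, 0, 0.01, 0], [0.01, 0, 0, 0.015, 0], [0.01, 0, 0, 0.02, 0], [0.01, 0, 0, 0.025, 0], [0.01, 0, 0, 0.025, 0]],
  ],
)

```text
clock: 6.57
position: [0.5031, -0.0915, 0.0518]
ee_rot: [2.351, 2.073, 0.005]
force: [-0.3, 0.3, -2.1]
width: 0.171
```

```bash
cat > look.py <<'E'
import sys
from cell import eyes,observe
from h import *
k=sys.argv[1]
o=observe(); print(o['clock'],o['position'].round(4),o['force'].round(1),o['ft_torque'].round(2),o['width'])
t=np.array([.4988,-.0281]);ya=np.array([.1636,.9865]);xa=np.array([.9865,-.1636])
q=o['position'][:2]-t;print("TCP tank",(q@xa*1000).round(1),(q@ya*1000).round(1))
for n in ["scene","wrist"]:
    p=eyes.camera_params(n);im,d=eyes.get_image(n)
    c=im if n=="wrist" else im[120:320,60:340]
    c=cv2.resize(c,None,fx=1 if n=="wrist" else 2.6,fy=1 if n=="wrist" else 2.6,interpolation=cv2.INTER_CUBIC)
    cv2.imwrite(f"pics/{n}_{k}.png",cv2.convertScaleAbs(c[:,:,::-1],alpha=1.5,beta=20)); np.save(f"pics/{n}_{k}.npy",d)
    if n=="wrist":
        P=cloud(p,d); r=P[...,:2]-t; T=np.stack([r@xa,r@ya,P[...,2]],-1)*1000
        gx=q@xa*1000
        for a in range(-260,60,15):
            mm=(d>0)&(T[...,1]>=a)&(T[...,1]<a+15)&(abs(T[...,0]-13)<7)
            if mm.sum()>5: print(a,mm.sum(),np.median(T[mm],0).round(1),T[mm][:,2].max().round(1))
E
python3 look.py 3
```

```text
6.5667 [ 0.5031 -0.0915  0.0518] [-0.3  0.3 -2.1] [-0.13  0.09 -0.01] 0.1711767580334331
TCP tank 14.6 -61.8
-125 6 [   6.  -123.     7.3] 7.6
-95 503 [ 13.7 -84.6  60.8] 62.8
-80 354 [ 12.8 -76.9  60.1] 86.0
-65 718 [ 12.4 -55.1  56.8] 85.7
-50 5751 [ 12.8 -36.  142.2] 152.8
-35 2819 [ 13.5 -31.7 119.8] 153.3
-20 1048 [ 13.  -10.3  71.2] 73.3
-5 1581 [13.   2.7 71.4] 73.6
10 1741 [13.  17.7 71.4] 73.8
25 1929 [12.9 32.8 71.4] 73.7
40 301 [13.4 41.1 71.4] 73.5
```

View pics/scene_3.png

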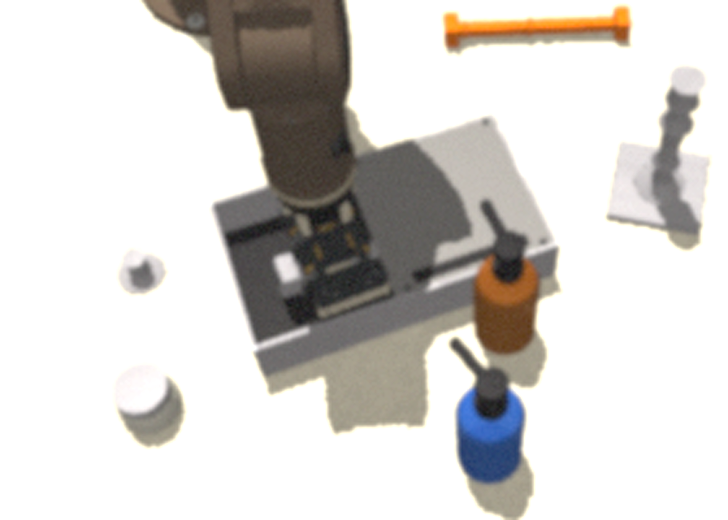

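View pics/wrist_3.png

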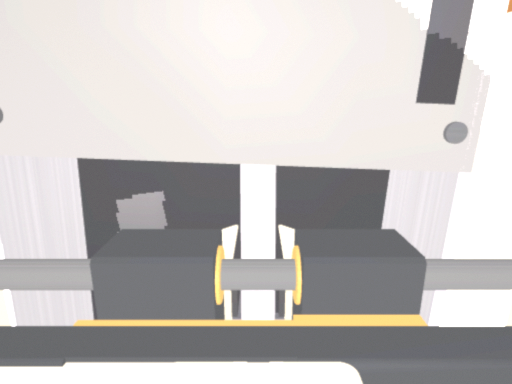

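The shaft top is 61 mm at tank y=-85 and 57 mm at y=-55. So the hatch end is tilting up about 8° while the covered end stays on the floor, as planned. Drawing it out along the diagonal.

>>> step_arm(
  series=[
    [[0.01, -0.001, -0.005, 0.003, 0], [0.01, -0.001, -0.01, 0.005, 0], [0.01, -0.002, -0.015, 0.008, 0], [0.01, -0.003, -0.02, 0.01, 0], [0.01, -0.003, -0.025, 0.012, 0], [0.01, -0.004, -0.03, 0.015, 0], [0.01, -0.005, -0.036, 0.021, 0], [0.01, -0.005, -0.042, 0.028, 0], [0.01, -0.005, -0.042, 0.028, 0]],
  ],
)

```text
clock: 7.42
position: [0.4984, -0.1355, 0.0806]
ee_rot: [2.351, 2.07, 0.005]
force: [-0.8, -1.8, -2.1]
width: 0.174
```

```bash
python3 look.py 4
```

```text
7.4167 [ 0.4984 -0.1355  0.0806] [-0.8 -1.8 -2.1] [-0.2   0.04 -0.04] 0.17361239886159513
TCP tank 17.2 -106.0
-170 50 [   7.6 -164.1   38.6] 48.0
-140 251 [  14.7 -127.5   93.2] 95.4
-125 532 [  13.6 -120.    91.5] 121.4
-110 938 [  9.2 -99.2  85.6] 141.5
-95 1718 [ 12.7 -83.4  91.2] 179.3
-80 6796 [ 13.1 -78.7 169.4] 182.3
-65 877 [ 13.9 -57.5  71.1] 75.1
-50 952 [ 13.4 -42.2  67.4] 71.1
-35 934 [ 13.3 -27.5  61.5] 69.1
-20 1264 [ 13.  -12.5  70.8] 73.2
-5 1021 [13.1  0.9 71.4] 73.5
```

View pics/scene_4.png

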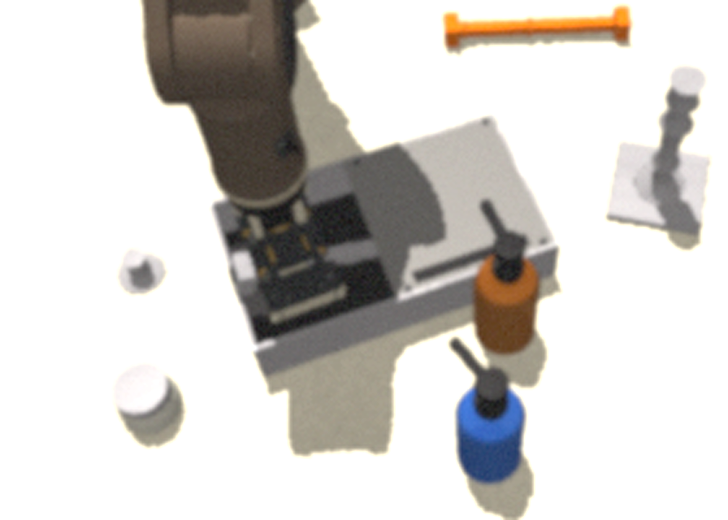

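View pics/wrist_4.png

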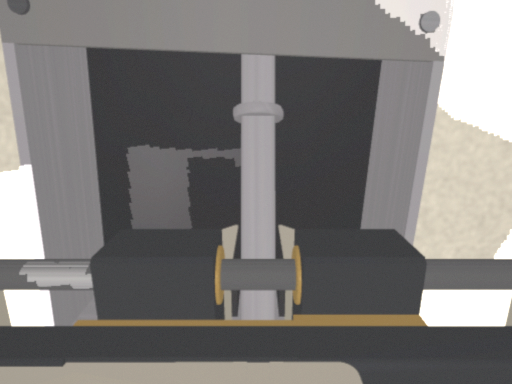

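The first bead has passed the cover edge (wrist px 258,113). The shaft slopes at about 17.6° as planned, and its top is about 9 mm below the cover's underside at the edge. Continuing.

>>> step_arm(
  series=[
    [[0.01, -0.001, -0.006, 0.008, 0], [0.01, -0.002, -0.013, 0.016, 0], [0.01, -0.002, -0.019, 0.024, 0], [0.01, -0.003, -0.023, 0.031, 0], [0.01, -0.003, -0.028, 0.038, 0], [0.01, -0.004, -0.032, 0.045, 0], [0.01, -0.005, -0.037, 0.05, 0], [0.01, -0.005, -0.042, 0.054, 0], [0.01, -0.006, -0.047, 0.058, 0], [0.01, -0.006, -0.047, 0.058, 0]],
  ],
)

```text
clock: 8.35
position: [0.4922, -0.1823, 0.1384]
ee_rot: [2.352, 2.07, 0.006]
force: [-0.2, -0.7, -2.0]
width: 0.174
```

```bash
python3 look.py 5
```

```text
8.35 [ 0.4922 -0.1823  0.1384] [-0.2 -0.7 -2. ] [-0.14  0.06  0.01] 0.1735666176897459
TCP tank 18.7 -153.1
-185 198 [  15.7 -171.7  155.9] 158.1
-170 589 [  13.4 -164.4  153.4] 180.5
-155 1201 [  10.5 -143.9  142.2] 203.2
-140 6330 [  13.  -126.7  228.9] 239.6
-125 2432 [  12.5 -121.5  206.6] 240.2
-110 707 [  14.3 -102.1  113.3] 119.6
-95 704 [ 13.9 -88.3 107.3] 111.9
-80 614 [ 14.2 -72.5  95.2] 101.2
-65 583 [ 14.  -57.7  86.2] 92.4
-50 569 [ 13.8 -42.5  77. ] 82.9
-35 422 [ 13.2 -29.   68.6] 73.8
```

View pics/scene_5.png

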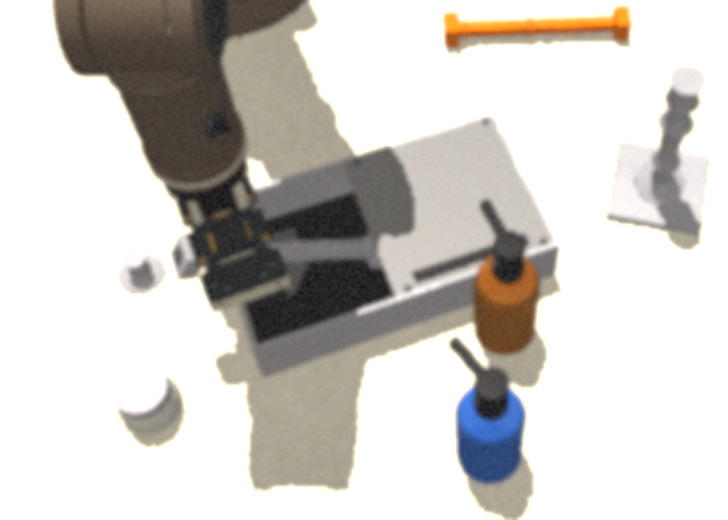

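View pics/wrist_5.png

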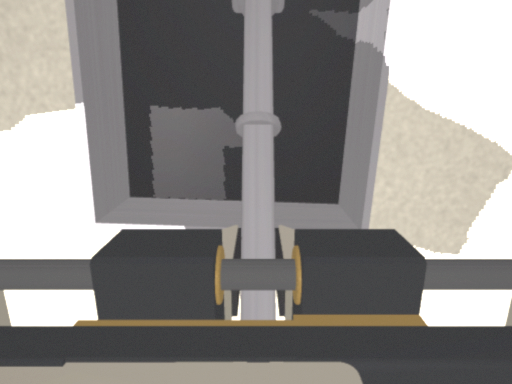

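Slope is about 31.5°, a little less sag than planned, so the covered collar's top corner is close under the cover's lip. I'll dip 10 mm while drawing it out, then squeeze harder once clear and look again.

>>> step_arm(
  series=[
    [[0.01, 0, -0.003, -0.005, 0], [0.01, 0, -0.005, -0.01, 0], [0.01, -0.001, -0.011, -0.012, 0], [0.01, -0.002, -0.017, -0.012, 0], [0.01, -0.003, -0.023, -0.012, 0], [0.01, -0.004, -0.03, -0.012, 0], [0.01, -0.005, -0.037, -0.012, 0], [0.01, -0.006, -0.044, -0.01, 0], [0.01, -0.006, -0.05, -0.01, 0], [0.01, -0.006, -0.05, -0.01, 0], [0.01, -0.006, -0.05, -0.01, 0]],
  ],
)

```text
clock: 9.37
position: [0.4861, -0.2314, 0.1276]
ee_rot: [2.352, 2.071, 0.006]
force: [0.6, 0.8, -2.4]
width: 0.178
```

```bash
python3 look.py 6
```

```text
9.3667 [ 0.4861 -0.2314  0.1276] [ 0.6  0.8 -2.4] [-0.08  0.07  0.06] 0.17782319793631257
TCP tank 20.7 -202.6
-245 21 [   7.1 -233.5    1.4] 2.5
-230 375 [  16.4 -219.3  143.8] 147.6
-215 457 [  12.3 -206.9  160. ] 178.4
-200 1364 [  11.5 -191.8  130.7] 198.7
-185 7588 [  12.9 -176.2  216.1] 229.6
-170 1476 [   9.  -166.1  187.5] 205.9
-155 637 [  14.7 -146.6   99.6] 105.6
-140 580 [  14.9 -132.9   90.8] 101.5
-125 539 [  14.6 -117.6   81.5] 87.4
-110 519 [  14.6 -102.8   72.3] 78.2
-95 509 [ 14.2 -87.5  62.9] 68.8
-80 291 [ 12.1 -76.3  55.9] 60.2
```

View pics/scene_6.png

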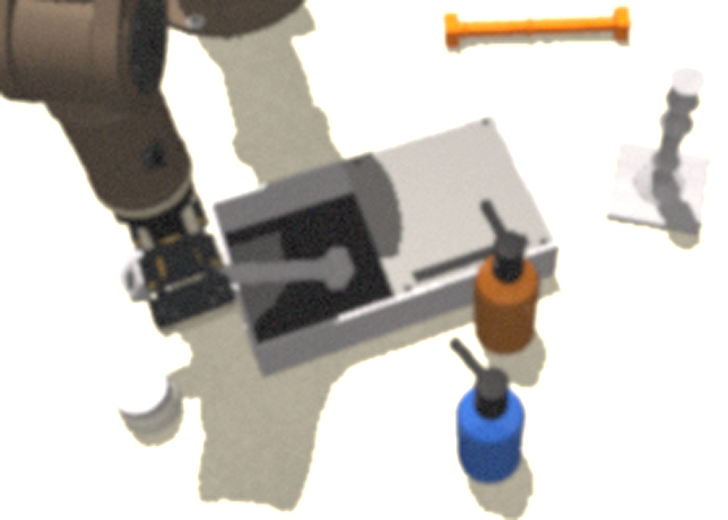

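View pics/wrist_6.png

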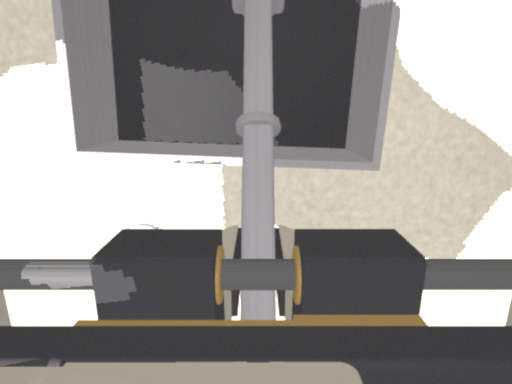

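The covered collar is now in the open hatch at scene crop (340,268), clear of the cover edge. Tightening the grip, then going straight up.

>>> step_arm(
  series=[
    [[0.01, 0, 0, 0, 0], [0.01, 0, 0, 0, 0], [0.01, 0, 0, 0, 0], [0.01, 0, 0, 0.005, 0], [0.01, 0, 0, 0.015, 0], [0.01, 0, 0, 0.03, 0], [0.01, 0, 0, 0.05, 0], [0.01, 0, 0, 0.07, 0], [0.01, 0, 0, 0.09, 0], [0.01, 0, 0, 0.11, 0], [0.01, 0, 0, 0.13, 0], [0.01, 0, 0, 0.15, 0], [0.01, 0, 0, 0.17, 0], [0.01, 0, 0, 0.19, 0], [0.01, 0, 0, 0.21, 0], [0.01, 0, 0, 0.225, 0], [0.01, 0, 0, 0.235, 0], [0.01, 0, 0, 0.24, 0], [0.01, 0, 0, 0.24, 0], [0.01, 0, 0, 0.24, 0]],
  ],
  squeeze=25,
)

```text
clock: 11.13
position: [0.4859, -0.2304, 0.367]
ee_rot: [2.352, 2.073, 0.005]
force: [-0.4, 0.4, -2.5]
width: 0.17
```

```bash
python3 look.py 7; python3 - <<'E'
from cell import eyes
from h import *
d=np.load("pics/scene_7.npy"); P=cloud(eyes.camera_params("scene"),d)
for lo,c in (("cup",(.381,-.274)),("jar",(.5349,-.2963)),("pump",(.646,.04))):
    m=(np.hypot(P[...,0]-c[0],P[...,1]-c[1])<.05)&(P[...,2]>.012)&(P[...,2]<.2)
    print(lo,m.sum(),np.median(P[m],0) if m.sum() else 0,P[m][:,2].max() if m.sum() else 0)
# stem lowest region: points above tank hatch, z>.08
m=(P[...,0]>.45)&(P[...,0]<.56)&(P[...,1]>-.2)&(P[...,1]<-.02)&(P[...,2]>.085)&(P[...,2]<.4)&(d>0)
print(m.sum(),P[m].min(0),P[m].max(0))
im,_=eyes.get_image("top"); cv2.imwrite("pics/top7.png",cv2.convertScaleAbs(im[:,:,::-1],alpha=1.5,beta=20))
E
```

```text
11.1333 [ 0.4859 -0.2304  0.367 ] [-0.4  0.4 -2.5] [-0.17  0.12  0.01] 0.16965302006553884
TCP tank 20.4 -201.7
-230 340 [  16.5 -218.8  383.2] 386.7
-215 409 [  12.3 -207.6  399.3] 415.1
-200 1326 [  11.8 -191.5  370.2] 437.2
-185 7536 [  13.  -175.7  455.3] 468.6
-170 1366 [   9.  -165.7  429.5] 445.1
-155 670 [  14.5 -146.7  338.8] 346.0
-140 563 [  15.  -132.8  330.6] 340.6
-125 531 [  14.8 -117.6  321.3] 327.0
-110 498 [  14.8 -102.6  312.1] 317.7
-95 496 [ 14.4 -87.5 302.6] 308.5
-80 278 [ 13.1 -76.2 295.5] 298.8
cup 97 [ 0.3851039  -0.27458756  0.03679531] 0.044197190325348634
jar 493 [ 0.54442551 -0.31970004  0.05445159] 0.060566187048239906
pump 1015 [0.65813178 0.03077887 0.11825622] 0.1930031806609851
650 [ 0.4818957  -0.19767526  0.25992196] [ 0.52372838 -0.07171111  0.35228351]
```

View pics/scene_7.png

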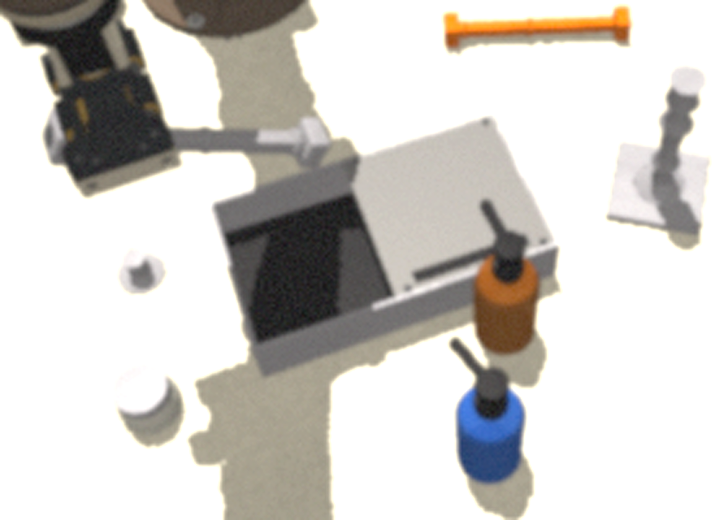

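View pics/top7.png

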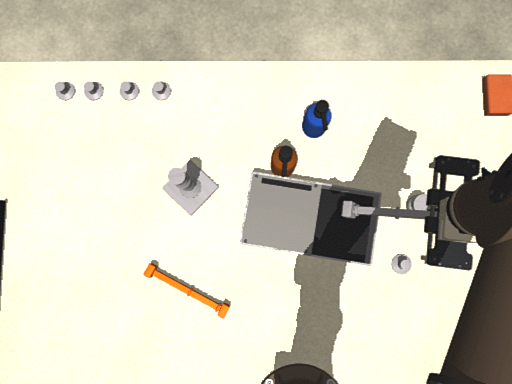

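The stem is up at about 32° with its lowest visible point at z≈0.26 (0.12 needed). The candlestick, cup and jar are where they stood. I'll settle briefly, check that it's still, and hand in.

>>> step_arm(
  series=[
    [[0.01, 0, 0, 0, 0], [0.01, 0, 0, 0, 0], [0.01, 0, 0, 0, 0], [0.01, 0, 0, 0, 0], [0.01, 0, 0, 0, 0], [0.01, 0, 0, 0, 0]],
  ],
)

```text
clock: 11.78
position: [0.4858, -0.2303, 0.3665]
ee_rot: [2.353, 2.073, 0.004]
force: [0.2, 0.8, -2.9]
width: 0.169
```

```bash
python3 look.py 8 | grep -v "^-1[5678]" ; python3 - <<'E'
from cell import observe,arm
o=observe(); print(abs(o['dq']).max(),o['clock'],o['force'])
print(arm.sign_off())
E
```

```text
11.7833 [ 0.4858 -0.2303  0.3665] [ 0.2  0.8 -2.9] [-0.18  0.12  0.01] 0.16891378650213057
TCP tank 20.3 -201.6
-230 330 [  16.5 -218.9  383.3] 386.3
-215 417 [  12.4 -207.8  399.3] 415.2
-200 1323 [  11.9 -191.4  369.9] 437.0
-140 569 [  15.1 -132.8  330.5] 340.1
-125 528 [  14.8 -117.6  321. ] 326.9
-110 500 [  14.8 -102.7  312. ] 317.7
-95 499 [ 14.3 -87.6 302.7] 308.6
-80 276 [ 13.  -76.2 295.5] 299.2
0.0019821972349564143 11.8833 [-0.07337042 -0.41296492 -2.62576555]
the job is handed in; nothing more can be done
None
```

I dosed the tank, drew the candlestick stem out through the hatch, and handed the job in at 11.9 s with the stem still in the gripper.

- **Pump:** I pressed the amber head onto its hard stop. The force rose to about 30 N at tip height 175 mm, i.e. 12 mm of travel. It sprang back to 187 mm in both camera views.
- **Stem:** I gripped the bare shaft about 60 mm from its middle. It pivoted in the jaws as I lifted, from 8° to about 32°, so it came out diagonally with the covered end passing below the cover's lip. It sagged a little less than I had planned (32° instead of 38°), so I dipped 10 mm to keep the covered collar clear of the lip.
- **Last checks:**
  - I tightened the grip to 25 N.
  - The lowest visible point of the stem was at about z = 0.26 m; 0.12 m is needed.
  - The shaft heights matched between two looks 0.65 s apart, and the joints were at rest.
  - The load read about 2.6 N.
- **Bystanders:** The candlestick, candle cup and polish jar looked unmoved. The candle cup measured within 4 mm of its first position. The jar's reading differs by about 25 mm in y from the first one, but the two cover different parts of it: its front side only at first, the whole jar at the end. It looks unmoved in the pictures. The candlestick I checked by picture only.

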